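# Change over the glass flow tube

### The job

Take the glass flow tube out of its padded case, lay it on the two-V bench rest and let go, then take it again near one end and lay it in the holder, either way round. Let go of it and slide the holder's jaw up by its black grip until you feel the tube press on the sprung seat at the far end with about 8 N for a moment, then leave the jaw there with no gap at either end of the tube. The tube is glass: grip it lightly, set it down gently, never press its ends with more than 15 N, and leave the wrench, canister and jar where they are.

Things in the scene. Friction and masses are not known exactly. Their poses are not given: they have to be found in the camera images.
- tube: Clear glass flow tube with steel ferrules at both ends, straight cylinder 18 mm in diameter, 200 mm long, about 80 g, both ends alike. Origin at the middle of its axis; y axis along the tube. It breaks if gripped with more than 40 N on each finger (20 to 30 N is plenty), if an end is pressed with more than 15 N, if pressed down with more than 20 N, or if it falls on the bench.
- case: Open padded case, 150 x 250 mm, dark foam 40 mm high, fixed to the bench; origin under its centre, y along its length. The tube starts in its lengthwise slot (24 mm wide, tube axis 26 mm above the bench, top of the tube 5 mm below the foam). A trench 56 mm long (along y) runs across the whole case at mid-length, floor 4 mm above the bench: only there can fingers take the tube.
- rest: Bench rest, fixed: dark base 70 x 120 x 6 mm with two white V supports at y = -40 and +40 mm, each 14 mm thick along y, 46 mm wide, 49 mm high. Origin under the base centre; y along the tube's direction. A tube lying in the Vs has its axis 45 mm above the bench, over the origin; the tube's middle belongs within 30 mm of the origin along y.
- holder: Tube holder, fixed: aluminium base 100 x 360 x 12 mm, y along the tube; origin on the bench under the middle of the tube's final place. Sliding jaw at the -y end; seat block at the +y end, y = 116 to 140 mm, 70 mm high. Lay the tube with its middle 6 to 15 mm to the -y side of the origin; the jaw then pushes it along (under 1 N drag).
- place (a point): Middle of the tube's final place on its axis, 45 mm above the bench. V supports at y = -25 and +25 mm carry the tube. Two upright guards, y = -35 to +35 mm, 32 mm apart inside, 42 mm over the outside, 78 mm high, leave no room for fingers: hold the tube near an end, 58 to 75 mm from its middle.
- seat: White round pad 22 mm in diameter on a very stiff spring (about 8 N per mm, 6 mm travel) at the +y end of the holder. Origin at the centre of its face, which looks to the holder's -y and stands 100 mm from the holder's origin when not pressed, 45 mm above the bench.
- jaw: Sliding jaw on the -y end of the holder: aluminium block 32 x 34 x 40 mm with a round white face pad 22 mm in diameter. Origin at the centre of the face, which looks to the holder's +y, 45 mm above the bench. It starts 135 to 160 mm from the holder's origin and slides to +y with about 1.5 N of drag; it stays where it is left.
- jaw_grip (a point): Centre of the jaw's black upright grip: 14 mm thick across the track (holder x), 26 mm long along the track, from 54 to 88 mm above the bench. This point is 73 mm above the bench, 25 mm behind the jaw's face.
- wrench: Steel spanner 160 mm long lying on the bench. Bystander; origin under its middle.
- canister: White gas canister standing, 60 mm in diameter, 150 mm high. Bystander; origin under its centre.
- jar: Small amber jar with black cap, 48 mm in diameter, 60 mm high. Bystander; origin under its centre.
Not all that is in view belongs to the job. What is meant by the tube is not blue, and is the larger of those in its own colour.

How it is judged:
On the way, in this order (a step that is already met when the one before it is completed fails the run):
1. the tube is lifted clear of the case (z of tube in the frame of case above 0.06 m), for 0.05 s.
2. the tube lies in both Vs of the bench rest, let go (x of tube in the frame of rest between -0.004 and 0.004 m and y of tube in the frame of rest between -0.04 and 0.04 m and z of tube in the frame of rest between 0.042 and 0.048 m and contact force between the fingers and tube below 0.1 N and linear speed of tube below 0.02 m/s), for 0.2 s.
3. the tube lies in the Vs of the holder, let go (x of tube in the frame of holder between -0.003 and 0.003 m and z of tube in the frame of holder between 0.042 and 0.048 m and angle between the y axis of tube and the y axis of holder, either way round below 0.04 rad and y of tube in the frame of holder between -0.045 and 0.003 m and contact force between the fingers and tube below 0.1 N and linear speed of tube below 0.02 m/s), for 0.2 s.
4. the jaw, with the tube not held, presses the tube on the seat with 3 to 15 N (contact force between seat and tube between 3 and 15 N and contact force between jaw and tube above 3 N and contact force between the fingers and tube below 0.1 N), for 0.15 s.
At the end, for the whole second after the job is handed in: The tube lies in the holder's Vs (axis within 3 mm, 0.04 rad), its middle -2 to +3 mm from the holder's origin along y, so one end is at the seat; the jaw face is at the other end (97 to 102.5 mm from the tube's middle); all released and at rest (x of tube in the frame of holder between -0.003 and 0.003 m and z of tube in the frame of holder between 0.042 and 0.048 m and angle between the y axis of tube and the y axis of holder, either way round below 0.04 rad and y of tube in the frame of holder between -0.002 and 0.003 m and distance between jaw and tube between 0.097 and 0.1025 m and contact force between the fingers and tube below 0.1 N and linear speed of each of tube, jaw below 0.01 m/s); the robot touches nothing.
It fails at once if the tube is gripped with more than 45 N a finger (90 N both together) (contact force between the fingers and tube above 90 N).
It fails at once if an end of the tube is pressed with more than 15 N by jaw or seat (contact force between any of seat, jaw and tube above 15 N).
It fails at once if the tube is pressed or knocked hard on case, rest or holder (over 40 N, summed over all contacts) (contact force between any of case, rest, holder and tube above 40 N).
It fails at once if the tube falls on the bench (height (world z) of tube below 0.018 m).
It fails at once if the wrench, canister or jar is moved more than 30 mm (distance of any of wrench, canister, jar from where it was at the start of the episode above 0.03 m).
It also fails if it takes over 72 s, if anything falls off the work surface, if the arm or the gripper's body presses on something with over 40 N, if the wrist force passes 120 N, or if a joint passes its speed limit or range.

### The arm

A 6-joint arm with a two-finger parallel gripper is mounted at the origin on the work surface. World frame = base frame: x ahead of the robot, y to its left, z up, the work surface at z = 0. Lengths are in m, angles in rad, forces in N, time in s.
With the tool pointing down it reaches from about 0.3 to 0.875 m from the base axis. Payload 6.4 kg.
Tool frame: the origin (TCP) lies between the finger pads; the fingertips stand 11 mm ahead of it and the grasp point (between the pads) lies 8 mm behind it; z points along the fingers, x is the direction in which the jaws open and shut, and the axes are right-handed (so a half turn about z gives the same grasp; the last joint's range is limited). The gripper opens to 85 mm and grips with 20 to 120 N. Pads are 22 mm wide; open, the fingers measure 114 mm over their backs; the gripper's body (76 mm by 85 mm) begins 54 mm behind the grasp point. The pads swing forward as they close: fully open they stand 13 mm farther back than shut.
Start: joints at [-1.404, 0.181, 1.607, -0, 1.354, -0.206], TCP at [0.209, -0.536, 0.242] pointing down, gripper open.
Joint ranges: [-2.99, 2.99], [-0.89, 2.07], [0.3, 2.58], [-1.14, 4.28], [0, 2.63], [-3.12, 3.12]. Speed limits (rad/s): [2.57, 2.57, 3.01, 3.14, 3.14, 3.14].

### API

Orientations are given as a unit quaternion [x, y, z, w].
In Python, from cell import arm gives the robot as it stands.
- The arm moves only by the tool drive_tool, never from a script. Its argument "moves" is text: rows parted by semicolons, each of 6 numbers parted by spaces: the shift along the tool's x, y, z in m, then the turn, a rotation vector about the tool's x, y, z in rad. A call has 1 to 5 rows; each row is the pose to reach, as a shift and turn from the pose commanded when the call began, along the tool's axes at that moment; what a row does not reach only later rows make up. A row lasts 1/12 s, in which the tool goes at most 41.7 mm and 7.16 degrees, less where a joint would pass 70% of its speed; a pose out of reach is approached as far as the arm can. A call with a gripper value outside its range is refused whole. "gripper" is the opening, from 0 (shut) to 1 (fully open), set as the call begins (left out, the last holds). The fingers move at their own pace and stop on an object; "squeeze" is the grip in N (left out, the last holds). Time passes only in rows, so rows that repeat a pose let the fingers close. It gives the time, the measured TCP pose, the force and the opening at its end, in the units of the state.
- arm.observe(): the state, without advancing time (a new reading comes with each control period).
- arm.get_image(name): name is "scene" or "top" or "wrist"; returns the picture (384x512x3 uint8, red, green, blue); there is no depth.
- arm.camera_model(name): a dict with "K" (3x3 intrinsics, pixels), "D" ([k1, k2, p1, p2, k3] as OpenCV has them; the pictures are not rectified), "R" (3x3) and "t" (3): a world point X has camera coordinates R X + t; the wrist camera has in their place "T_tool_cam" (4x4, takes a point from camera to tool coordinates, whose origin is the TCP and whose axes are the tool frame's). Camera axes: x right, y down, z forward; pixel columns grow to the right and rows downward; lengths in m; the calibration is good to about 2 mm. A picture is of the moment at which its call begins: read the wrist's pose just before it. camera_model takes no time and is no camera call.
- arm.close_job(): hands the job in, once; it reports no verdict.
The state is a dict: "clock": time; "qpos": joint angles; "qvel": joint speeds; "joint_torque": joint torques, N m; "position": TCP position; "ee_rot": TCP orientation; "contact_force": force on the tool from outside, world axes, zero at the start; "torque": the same for the moment, N m; "gripper_width": finger opening in m.
Only numpy, scipy, OpenCV 4.12 (cv2) and the standard library are available. Lean on these libraries where they do the work, as an engineer would, in place of code of your own. Each camera call takes 0.05 s, during which the arm holds its last target. There are 200 camera calls.

## Working session

There is one attempt and no reset: what is moved stays moved. The work goes in short steps, Python scripts to look and compute and a tool call to move; the robot and the scene stay as the last step left them, time stands still between calls to the robot, and variables do not carry over. Pictures are saved under pics/ and viewed, about 8 in all and at most 12, crops included, and the job is handed in when it is done.

Besides the shell and the picture viewer there is one more tool, called after ">>>" as a command line: name --argument value ..., lists and objects as JSON in quotes. drive_tool: Moves the arm, as the interface text tells. Its arguments: {"type":"object","properties":{"moves":{"type":"string"},"gripper":{"type":"number"},"squeeze":{"type":"number"}},"required":["moves"]}

```bash
mkdir -p pics; ls
python3 - <<'E'
from cell import arm
import cv2,numpy as np
for n in("top","scene"):
    m=arm.camera_model(n);print(n,{k:np.round(v,4).tolist() for k,v in m.items()})
    cv2.imwrite(f"pics/{n}0.png",arm.get_image(n)[...,::-1])
print(arm.camera_model("wrist"));print(arm.observe())
E
```

```text
pics
top {'K': [[405.0861, 0.0, 252.866], [0.0, 405.0861, 192.9129], [0.0, 0.0, 1.0]], 'D': [0.041, 0.0, 0.0, 0.0, 0.0], 'R': [[-0.0098, -0.9998, -0.0176], [-0.9939, 0.0117, -0.1093], [0.1095, 0.0164, -0.9939]], 't': [-0.0159, 0.5091, 0.9882]}
scene {'K': [[377.8845, 0.0, 259.0399], [0.0, 377.8845, 189.5272], [0.0, 0.0, 1.0]], 'D': [-0.0069, 0.0, 0.0, 0.0, 0.0], 'R': [[-0.4712, 0.882, 0.0057], [0.7487, 0.4034, -0.526], [-0.4663, -0.2436, -0.8504]], 't': [0.2452, -0.3192, 1.3221]}
{'K': array([[293.3100485 ,   0.        , 258.57917805],
       [  0.        , 293.3100485 , 188.71196116],
       [  0.        ,   0.        ,   1.        ]]), 'D': array([-0.07208658,  0.        ,  0.        ,  0.        ,  0.        ]), 'T_tool_cam': array([[ 9.99999706e-01,  3.01423089e-04, -7.04529273e-04,
        -7.47859237e-04],
       [-7.85364366e-05,  9.54861690e-01,  2.97050747e-01,
        -7.70151194e-02],
       [ 7.62265967e-04, -2.97050605e-01,  9.54861434e-01,
        -1.32538291e-01],
       [ 0.00000000e+00,  0.00000000e+00,  0.00000000e+00,
         1.00000000e+00]])}
{'clock': 0.1, 'qpos': array([-1.40428890e+00,  1.81470353e-01,  1.60790479e+00,  5.57412298e-06,
        1.35381934e+00, -2.06292908e-01]), 'qvel': array([-7.90137353e-06, -2.23482796e-03, -1.30397751e-03, -5.12029763e-04,
       -1.82007583e-03, -1.26604976e-03]), 'joint_torque': array([ 7.37656374e-04, -4.45877230e+01, -3.52239311e+01, -1.96817537e-04,
        4.13246293e-03,  3.11053498e-05]), 'position': array([ 0.20936913, -0.53500835,  0.24147377]), 'ee_rot': array([ 8.25900370e-01, -5.63815517e-01, -5.52992202e-04, -5.79370127e-04]), 'contact_force': array([ 0.46308488,  0.51316185, -0.21264013]), 'torque': array([0.03023526, 0.00076796, 0.05173986]), 'gripper_width': 0.08532806799664616}
```

View pics/top0.png

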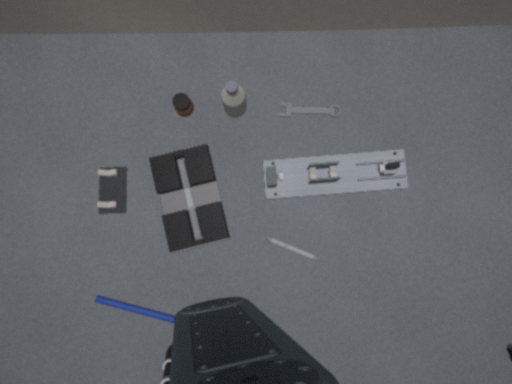

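View pics/scene0.png

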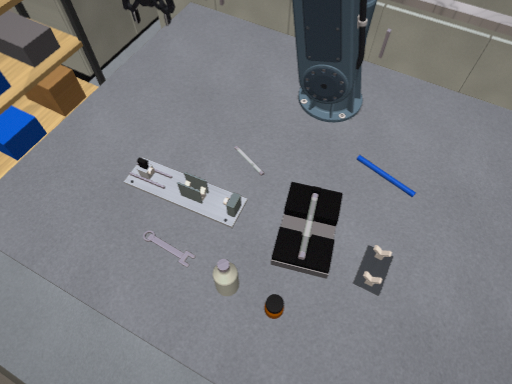

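The top view shows the case centred near (189,197) with the clear tube in it, the rest at (112,190), and the holder spanning (265–407, 150–197). The holder's seat is at the left (272,177) and its jaw at the right (390,168). The pen and the blue rod are decoys.

```bash
cat > h.py <<'E'
from cell import arm
import cv2,numpy as np
from scipy.spatial.transform import Rotation as Ro
def cam(n,st=None):
    m=arm.camera_model(n)
    if n!="wrist": R=np.array(m["R"]);return m,R.T,-R.T@np.array(m["t"])
    st=st or arm.observe(); T=np.eye(4);T[:3,:3]=Ro.from_quat(st["ee_rot"]).as_matrix();T[:3,3]=st["position"]
    W=T@m["T_tool_cam"];return m,W[:3,:3],W[:3,3]
def cast(n,uv,z,st=None):
    m,R,c=cam(n,st)
    p=cv2.undistortPoints(np.array(uv,float).reshape(-1,1,2),m["K"],m["D"])[:,0]
    d=np.c_[p,np.ones(len(p))]@R.T
    return c+d*((z-c[2])/d[:,2])[:,None]
def proj(n,X,st=None):
    m,R,c=cam(n,st);P=(np.array(X,float)-c)@R
    return cv2.projectPoints(P,np.zeros(3),np.zeros(3),m["K"],m["D"])[0][:,0]
def goto(p,yaw):
    """print shift and turn in tool axes to reach p, tool down, tool x at yaw (mod pi)"""
    s=arm.observe();R0=Ro.from_quat(s["ee_rot"])
    x=np.array([np.cos(yaw),np.sin(yaw),0]);z=np.array([0,0,-1.])
    best=None
    for k in(1,-1):
        R1=Ro.from_matrix(np.c_[k*x,np.cross(z,k*x),z]);r=(R0.inv()*R1).as_rotvec()
        if best is None or np.linalg.norm(r)<np.linalg.norm(best):best=r
    print("goto",np.round(R0.inv().apply(np.array(p)-s["position"]),4),np.round(best,3),"q6",round(s["qpos"][5],2))
def snap(n,f):
    s=arm.observe();im=arm.get_image(n);cv2.imwrite("pics/"+f,im[...,::-1]);return s,im
E
python3 - <<'E'
from h import *
im=cv2.imread("pics/top0.png");g=im.max(2)
def rect(mask,x0,y0,x1,y1,name,z):
    M=np.zeros_like(g);M[y0:y1,x0:x1]=mask[y0:y1,x0:x1].astype(np.uint8)
    M=cv2.morphologyEx(M,cv2.MORPH_OPEN,np.ones((3,3)))
    b=cv2.boxPoints(cv2.minAreaRect(cv2.findNonZero(M)));P=cast("top",b,z)
    e=[P[1]-P[0],P[2]-P[1]];l=[np.linalg.norm(v) for v in e];v=e[int(np.argmax(l))]
    print(name,"c",np.round(P.mean(0)[:2],4),"size",np.round(l,3),"yaw(long)",round(np.arctan2(v[1],v[0])%np.pi,3))
rect(g<45,140,135,240,260,"case",.04)
rect(g<45,90,160,135,220,"rest",.006)
rect(g>150,175,150,205,245,"tube",.026)
rect(g>110,255,140,415,205,"holder",.012)
for n,uv,z in[("seat block",(272,177),.07),("jawgrip",(392,166),.088)]:print(n,cast("top",uv,z))
for n,uv,z in[("case s",(308,229),.026),("seatblk",(234,205),.05),("jawgrip",(143,162),.088),("canister",(226,284),.05),("jar",(275,305),.03)]:print(n,cast("scene",uv,z))
E
```

```text
Traceback (most recent call last):
cv2.error: OpenCV(4.12.0) /io/opencv/modules/imgproc/src/convhull.cpp:143: error: (-215:Assertion failed) total >= 0 && (depth == CV_32F || depth == CV_32S) in function 'convexHull'
```

Run:
```python
from h import *
im=cv2.imread("pics/top0.png");g=im.max(2)
print(g[178,175:205],g[197,175:205],g[170,260:300],g[190,95:135],g[180,340:345],g[140,330:334])
def rect(mask,x0,y0,x1,y1,name,z,k=3):
    M=np.zeros_like(g);M[y0:y1,x0:x1]=mask[y0:y1,x0:x1].astype(np.uint8)
    M=cv2.morphologyEx(M,cv2.MORPH_OPEN,np.ones((k,k)))
    if M.sum()==0: print(name,"empty");return
    b=cv2.boxPoints(cv2.minAreaRect(cv2.findNonZero(M)));P=cast("top",b,z)
    e=[P[1]-P[0],P[2]-P[1]];l=[np.linalg.norm(v) for v in e];v=e[int(np.argmax(l))]
    print(name,"c",np.round(P.mean(0)[:2],4),"size",np.round(l,3),"yaw(long)",round(np.arctan2(v[1],v[0])%np.pi,3))
rect(g<50,140,135,240,260,"case",.04)
rect(g<55,90,160,135,220,"rest",.006)
for t in(120,130,140):rect(g>t,175,150,205,245,"tube",.026)
for t in(110,120,130):rect(g>t,255,140,415,205,"holder",.012)
for n,uv,z in[("seat block",(272,177),.07),("jawgrip",(392,166),.088)]:print(n,cast("top",uv,z))
for n,uv,z in[("tube s",(309,227),.026),("seatblk",(234,205),.05),("jawgrip",(143,162),.088),("canister",(226,284),.05),("jar",(275,305),.03)]:print(n,cast("scene",uv,z))
```

```text
[ 56  54  53  46  43  62  98 121 126 129 129 124 104  75  56  54  58  54
  55  58  56  54  56  60  56  58  55  58  57  56] [122 123 123 124 121 124 124 124 123 124 133 147 157 162 161 156 142 129
 120 126 124 125 124 123 125 126 127 124 125 125] [119 118 118 124 138 136 122 114 112 112 114 113 114 114 115 120 146 157
 156 155 156 157 159 158 161 161 161 161 159 159 158 159 157 161 159 158
 161 158 159 158] [117 113 111 100  81  69  65  64  62  65  63  70  66  66  67  69  65  69
  70  67  69  67  64  69  69  69  69  67  70  71  71  88 107 116 116 116
 114 114 112 116] [154 156 156 156 157] [113 116 118 118]
case c [0.5553 0.1744] size [0.103 0.035] yaw(long) 2.79
rest empty
tube c [0.4987 0.1378] size [0.187 0.075] yaw(long) 3.039
tube c [0.4964 0.1397] size [0.017 0.188] yaw(long) 0.224
tube c [0.5004 0.1408] size [0.013 0.048] yaw(long) 0.224
holder c [ 0.5624 -0.228 ] size [0.166 0.405] yaw(long) 1.555
holder c [ 0.5487 -0.2307] size [0.37  0.123] yaw(long) 1.634
holder c [ 0.558  -0.2294] size [0.362 0.1  ] yaw(long) 1.639
seat block [[ 0.54226373 -0.0685711   0.07      ]]
jawgrip [[ 0.56199274 -0.34991992  0.088     ]]
tube s [[0.50291775 0.14500276 0.026     ]]
seatblk [[ 0.55139845 -0.06164409  0.05      ]]
jawgrip [[ 0.57031337 -0.34501683  0.088     ]]
canister [[0.75190295 0.03207042 0.05      ]]
jar [[0.73556677 0.15867371 0.03      ]]
```

Run:
```python
from h import *
im=cv2.imread("pics/top0.png");g=im.max(2)
M=np.zeros_like(g);M[160:220,90:135]=(g<90)[160:220,90:135]
print("rest",cast("top",cv2.boxPoints(cv2.minAreaRect(cv2.findNonZero(cv2.morphologyEx(M,2,np.ones((3,3)))))),.006)[:,:2])
goto([.497,.14,.2],-1.347)
```

```text
rest [[0.58324625 0.37569312]
 [0.58247431 0.30618947]
 [0.46350003 0.30330045]
 [0.46434209 0.37194625]]
goto [-0.5238 -0.5137  0.0425] [-0.     0.002  0.149] q6 -0.21
```

>>> drive_tool --moves "-.131 -.128 0 0 0 0;-.131 -.128 0 0 0 0;-.131 -.128 0 0 0 0;-.131 -.128 0 0 0 0;-.131 -.128 0 0 0 0"

```text
clock: 0.52
position: [0.282, -0.3623, 0.2414]
ee_rot: [0.826, -0.563, -0.001, -0.001]
contact_force: [0.9, -0.2, 0.2]
gripper_width: 0.0852
```

>>> drive_tool --moves "-.131 -.128 0 0 0 0;-.131 -.128 0 0 0 0;-.131 -.128 0 0 0 0;-.131 -.128 0 0 0 0;-.131 -.128 0 0 0 0"

```text
clock: 0.93
position: [0.353, -0.194, 0.2419]
ee_rot: [0.827, -0.563, -0.0, -0.001]
contact_force: [0.2, -0.6, 0.4]
gripper_width: 0.0851
```

>>> drive_tool --moves "-.131 -.128 0 0 0 0;-.131 -.128 0 0 0 0;-.131 -.128 0 0 0 0;-.131 -.128 0 0 0 0;-.131 -.128 0 0 0 0"

```text
clock: 1.35
position: [0.4246, -0.0255, 0.2422]
ee_rot: [0.827, -0.563, -0.0, -0.001]
contact_force: [1.0, 1.1, 0.1]
gripper_width: 0.0857
```

>>> drive_tool --moves "-.131 -.128 .04 0 0 .15;-.131 -.128 .04 0 0 .15;-.131 -.128 .04 0 0 .15;-.131 -.128 .04 0 0 .15;-.131 -.128 .04 0 0 .15"

```text
clock: 1.77
position: [0.4955, 0.1421, 0.2011]
ee_rot: [0.782, -0.624, -0.001, -0.0]
contact_force: [-0.8, -0.8, 0.6]
gripper_width: 0.0853
```

Run:
```python
from h import *
s,im=snap("wrist","w1.png");print(s["clock"],s["position"],s["ee_rot"])
print("pred tube ends/rest Vs",proj("wrist",[[.4,.118,.026],[.595,.162,.026],[.563,.34,.045],[.483,.338,.045]],s))
snap("top","t1.png")
```

```text
1.7667 [0.49549881 0.14213724 0.20113526] [ 7.81780745e-01 -6.23553165e-01 -5.63316782e-04 -3.58575003e-06]
pred tube ends/rest Vs [[261.6010303  252.83254867]
 [262.68303631  72.35057235]
 [ 72.74018895  65.20710052]
 [ 70.01869865 147.06389401]]
```

View pics/w1.png

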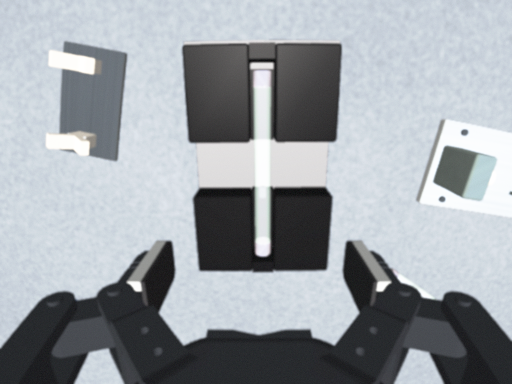

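Run:
```python
from h import *
im=cv2.imread("pics/w1.png");g=im.max(2).astype(int)
s=arm.observe()
for v in(75,100,120,165,210,230,245):print(v,g[v,244:282].tolist())
print("col",g[50:75,262].tolist(),g[235:270,263].tolist())
print("colfoam",g[130:200,220].tolist())
for n,uv,z in[("ends",[(262,64),(263,257)],.035),("case top corners",[(183,45),(340,43),(328,270),(199,270)],.04),("trench",[(222,141),(222,195),(305,141),(305,195)],.04),("restV",[(75,62),(69,141)],.049),("restbase",[(63,41),(127,52),(118,160),(61,149)],.006)]:print(n,np.round(cast("wrist",uv,z,s),4).tolist())
```

```text
75 [88, 86, 81, 67, 47, 49, 77, 90, 114, 162, 200, 227, 239, 245, 248, 248, 247, 247, 246, 245, 246, 246, 244, 240, 233, 220, 183, 130, 95, 76, 49, 26, 47, 68, 85, 88, 88, 85]
100 [76, 77, 74, 65, 50, 38, 53, 70, 91, 135, 186, 222, 232, 236, 239, 241, 240, 240, 241, 240, 240, 239, 237, 235, 227, 212, 175, 122, 78, 62, 34, 31, 42, 62, 74, 79, 75, 74]
120 [68, 66, 64, 61, 49, 32, 42, 59, 74, 116, 174, 213, 229, 234, 236, 238, 239, 239, 239, 239, 239, 239, 235, 232, 225, 199, 152, 98, 68, 54, 34, 33, 45, 55, 66, 66, 66, 62]
165 [224, 224, 223, 223, 224, 223, 222, 223, 223, 222, 228, 244, 251, 253, 253, 254, 254, 254, 254, 254, 254, 254, 253, 253, 251, 244, 230, 221, 222, 223, 224, 224, 223, 221, 223, 223, 223, 224]
210 [40, 41, 39, 39, 41, 38, 33, 28, 35, 44, 98, 159, 202, 220, 227, 229, 232, 232, 233, 232, 232, 230, 228, 225, 212, 179, 119, 65, 38, 29, 30, 34, 37, 36, 41, 39, 39, 41]
230 [38, 36, 40, 41, 37, 37, 33, 26, 31, 37, 75, 134, 186, 217, 224, 229, 231, 231, 232, 232, 232, 230, 228, 224, 209, 173, 114, 55, 33, 28, 29, 33, 38, 39, 40, 41, 39, 38]
245 [39, 39, 38, 38, 33, 38, 38,
[... 499 characters left out ...]
26, 226, 225, 224, 225, 225, 226, 224, 225, 226, 224, 224, 224, 225, 224, 224, 224, 223, 224, 224, 223, 222, 222, 223, 223, 223, 224, 223, 222, 221, 222, 221, 221, 221, 221, 221, 221, 222, 221, 221, 221, 207, 149, 84, 31, 24, 20, 25, 24, 19, 24, 28, 36, 39, 39]
ends [[0.6008, 0.1649, 0.035], [0.3997, 0.1165, 0.035]]
case top corners [[0.6006, 0.2401, 0.04], [0.6351, 0.0989, 0.04], [0.4026, 0.0399, 0.04], [0.3688, 0.1854, 0.04]]
trench [[0.5209, 0.1873, 0.04], [0.465, 0.1765, 0.04], [0.5397, 0.1065, 0.04], [0.4848, 0.0912, 0.04]]
restV [[0.5652, 0.3356, 0.049], [0.4891, 0.3368, 0.049]]
restbase [[0.5834, 0.3775, 0.006], [0.5854, 0.3065, 0.006], [0.4673, 0.304, 0.006], [0.4653, 0.3729, 0.006]]
```

Run:
```python
from h import *
goto([.501,.1408,.02],-1.335)
```

```text
goto [ 0.0032 -0.0058  0.1805] [ 0.002  0.001 -0.009] q6 1.39
```

>>> drive_tool --moves ".003 -.006 .03 0 0 -.01;.003 -.006 .06 0 0 -.01;.003 -.006 .09 0 0 -.01;.003 -.006 .12 0 0 -.01;.003 -.006 .12 0 0 -.01" --gripper 0.7

```text
clock: 2.28
position: [0.497, 0.1363, 0.0766]
ee_rot: [0.784, -0.62, -0.004, 0.004]
contact_force: [-0.8, -1.1, -0.6]
gripper_width: 0.0594
```

>>> drive_tool --moves "0 0 .015 0 0 0;0 0 .03 0 0 0;0 0 .045 0 0 0;0 0 .06 0 0 0;0 0 .06 0 0 0"

```text
clock: 2.7
position: [0.5006, 0.1367, 0.0214]
ee_rot: [0.784, -0.62, -0.001, 0.001]
contact_force: [-1.1, -0.6, 0.0]
gripper_width: 0.0599
```

>>> drive_tool --moves "0 0 0 0 0 0;0 0 0 0 0 0;0 0 0 0 0 0;0 0 0 0 0 0;0 0 0 0 0 0" --gripper 0 --squeeze 25

```text
clock: 3.12
position: [0.5031, 0.1374, 0.0239]
ee_rot: [0.784, -0.62, 0.001, -0.001]
contact_force: [-0.1, 0.5, 7.1]
gripper_width: 0.0172
```

>>> drive_tool --moves "0 0 0 0 0 0;0 0 0 0 0 0;0 0 0 0 0 0;0 0 0 0 0 0;0 0 0 0 0 0"

```text
clock: 3.53
position: [0.5031, 0.1374, 0.0239]
ee_rot: [0.784, -0.62, 0.001, -0.001]
contact_force: [-1.2, -0.5, 6.2]
gripper_width: 0.0173
```

>>> drive_tool --moves "0 0 -.01 0 0 0;0 0 -.025 0 0 0;0 0 -.045 0 0 0;0 0 -.065 0 0 0;0 0 -.065 0 0 0"

```text
clock: 3.95
position: [0.5048, 0.1376, 0.0919]
ee_rot: [0.785, -0.62, 0.003, -0.002]
contact_force: [0.9, -0.2, -0.6]
gripper_width: 0.0169
```

>>> drive_tool --moves "0 0 -.03 0 0 0;0 0 -.06 0 0 0;0 0 -.09 0 0 0;0 0 -.09 0 0 0;0 0 -.09 0 0 0"

```text
clock: 4.37
position: [0.5032, 0.1375, 0.1793]
ee_rot: [0.784, -0.62, 0.002, -0.001]
contact_force: [-0.3, 0.5, -1.5]
gripper_width: 0.0169
```

Run:
```python
from h import *
s,im=snap("wrist","w2.png");print(s["clock"],s["position"],s["ee_rot"],s["gripper_width"],s["contact_force"])
```

```text
4.3667 [0.50317317 0.13747546 0.17930129] [ 0.78448656 -0.62014188  0.00167517 -0.00144106] 0.016866669015308818 [-0.2970141   0.47383706 -1.45038486]
```

View pics/w2.png

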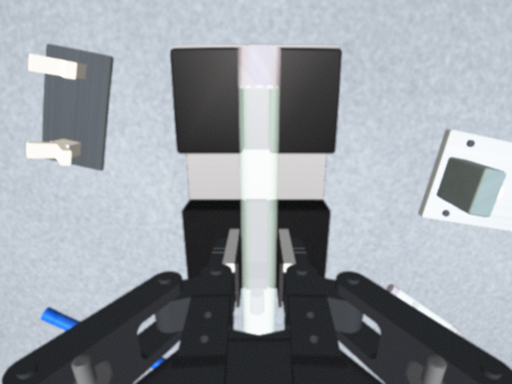

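Run:
```python
from h import *
goto([.525,.34,.179],-1.541)
```

```text
goto [-0.1918 -0.0692 -0.0015] [-0.001 -0.     0.203] q6 1.38
```

>>> drive_tool --moves "-.04 -.014 0 0 0 .04;-.08 -.028 0 0 0 .08;-.12 -.042 0 0 0 .12;-.16 -.056 0 0 0 .16;-.192 -.069 0 0 0 .203"

```text
clock: 4.83
position: [0.5232, 0.342, 0.1748]
ee_rot: [0.717, -0.697, -0.001, 0.002]
contact_force: [1.8, -1.0, -1.0]
gripper_width: 0.0171
```

>>> drive_tool --moves "0 0 .02 0 0 0;0 0 .02 0 0 0;0 0 .02 0 0 0;0 0 .02 0 0 0"

```text
clock: 5.17
position: [0.524, 0.3389, 0.1561]
ee_rot: [0.717, -0.697, -0.001, 0.001]
contact_force: [-0.1, -0.4, -0.6]
gripper_width: 0.0169
```

Run:
```python
from h import *
s,im=snap("wrist","w3.png");print(s["clock"],s["position"],s["ee_rot"],s["gripper_width"],s["contact_force"])
```

```text
5.1667 [0.52396936 0.33889942 0.15606499] [ 7.17362372e-01 -6.96698451e-01 -5.09784624e-04  1.49502346e-03] 0.016928669088598528 [-0.11211958 -0.37927447 -0.55494147]
```

View pics/w3.png

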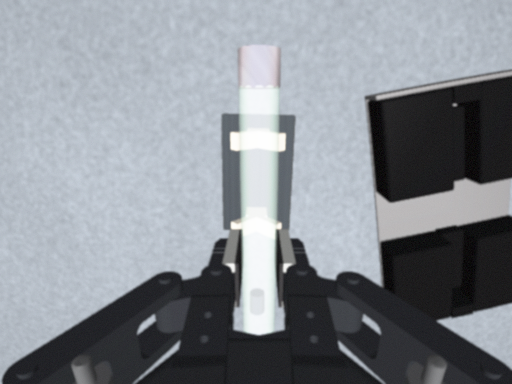

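Run:
```python
from h import *
im=cv2.imread("pics/w3.png");g=im.max(2).astype(int)
s=dict(position=np.array([.52396936,.33889942,.15606499]),ee_rot=np.array([.717362372,-.696698451,-.000509784,.001495]))
for v in(60,128,141,180,224):print(v,g[v,216:302].tolist())
print(g[105:240:1,232].tolist())
```

```text
60 [208, 207, 203, 205, 203, 205, 204, 205, 205, 205, 204, 203, 201, 202, 203, 204, 205, 202, 200, 197, 191, 177, 164, 167, 182, 200, 211, 218, 219, 222, 224, 227, 228, 230, 231, 232, 232, 235, 235, 235, 236, 237, 237, 236, 235, 234, 233, 234, 232, 233, 231, 229, 227, 226, 226, 222, 222, 217, 214, 211, 201, 190, 177, 165, 170, 192, 203, 202, 202, 202, 204, 204, 204, 203, 206, 206, 203, 199, 201, 197, 199, 201, 201, 205, 206, 203]
128 [207, 208, 205, 200, 186, 155, 120, 110, 110, 110, 111, 110, 109, 108, 108, 112, 111, 110, 112, 109, 107, 111, 120, 147, 176, 197, 210, 218, 222, 228, 231, 236, 241, 241, 241, 242, 241, 241, 242, 242, 241, 241, 242, 241, 243, 241, 241, 241, 241, 240, 239, 238, 237, 233, 229, 228, 223, 220, 214, 204, 194, 179, 156, 129, 111, 109, 108, 109, 107, 110, 108, 109, 112, 111, 112, 108, 107, 110, 141, 186, 202, 203, 203, 204, 204, 208]
141 [203, 204, 208, 207, 194, 157, 122, 108, 108, 110, 113, 108, 110, 131, 210, 251, 254, 254, 254, 254, 253, 253, 251, 246, 242, 246, 250, 251, 253, 253, 253, 253, 254, 254, 254, 254, 254, 254, 254, 254, 254, 254, 254, 254, 254, 2
[... 1049 characters left out ...]
208, 208, 210, 214, 211]
[205, 207, 204, 203, 204, 202, 205, 197, 174, 131, 111, 113, 113, 113, 113, 113, 112, 114, 112, 113, 112, 112, 113, 111, 111, 115, 157, 230, 253, 255, 254, 254, 254, 254, 254, 254, 254, 254, 254, 254, 254, 255, 255, 254, 232, 161, 119, 110, 113, 110, 109, 112, 111, 112, 110, 111, 111, 110, 112, 112, 113, 110, 111, 109, 111, 110, 111, 112, 109, 111, 109, 110, 110, 111, 110, 110, 112, 112, 108, 111, 109, 111, 108, 110, 108, 110, 111, 108, 107, 109, 109, 110, 107, 108, 108, 109, 108, 110, 108, 110, 110, 109, 106, 110, 109, 107, 110, 109, 108, 108, 108, 108, 107, 107, 109, 122, 178, 235, 252, 254, 254, 254, 252, 238, 183, 138, 132, 132, 131, 133, 132, 130, 132, 133, 132]
```

Run:
```python
from h import *
s=dict(position=np.array([.52396936,.33889942,.15606499]),ee_rot=np.array([.717362372,-.696698451,-.000509784,.001495]))
c=lambda uv,z:np.round(cast("wrist",uv,z,s)[:,:2],4).tolist()
print("V far",c([(229.7,141),(285.1,141)],.049),"near",c([(230,224),(281.1,224)],.049))
print("V edges",c([(257.4,131.2),(257.4,149.5),(255.6,221)],.049))
print("base rows",c([(221,128),(294.5,128),(222,180),(291.8,180)],.006),c([(223,224),(289.2,224),(258,113.5)],.006))
print("tube",c([(259.2,60),(258.9,128),(258.5,180)],.158))
goto([.525,.339,.08],-1.541)
```

```text
V far [[0.5658, 0.3648], [0.5671, 0.3196]] near [[0.492, 0.3645], [0.4934, 0.319]]
V edges [[0.5744, 0.3424], [0.5595, 0.342], [0.4956, 0.3418]]
base rows [[0.5717, 0.3771], [0.5737, 0.3072], [0.5203, 0.3765], [0.5223, 0.3067]] [[0.4723, 0.3759], [0.4743, 0.3063], [0.5861, 0.3423]]
tube [[0.6159, 0.3425], [0.5879, 0.3418], [0.5642, 0.3413]]
goto [-0.0001 -0.0004  0.077 ] [ 0.001 -0.001 -0.001] q6 1.93
```

>>> drive_tool --moves "-.0015 -.006 .03 0 0 .013;-.0015 -.006 .06 0 0 .013;-.0015 -.006 .085 0 0 .013;-.0015 -.006 .095 0 0 .013;-.0015 -.006 .095 0 0 .013"

```text
clock: 5.63
position: [0.5292, 0.34, 0.0599]
ee_rot: [0.713, -0.702, -0.001, 0.002]
contact_force: [-1.2, 0.8, -0.5]
gripper_width: 0.0169
```

>>> drive_tool --moves "0 0 .002 0 0 0;0 0 .004 0 0 0;0 0 .006 0 0 0;0 0 .008 0 0 0;0 0 .008 0 0 0"

```text
clock: 6.05
position: [0.5311, 0.342, 0.0549]
ee_rot: [0.713, -0.701, 0.0, -0.0]
contact_force: [-0.1, -0.3, -0.1]
gripper_width: 0.0169
```

>>> drive_tool --moves "0 0 .002 0 0 0;0 0 .003 0 0 0;0 0 .004 0 0 0;0 0 .005 0 0 0;0 0 .005 0 0 0"

```text
clock: 6.47
position: [0.5305, 0.3417, 0.049]
ee_rot: [0.713, -0.701, -0.0, 0.0]
contact_force: [0.1, 0.5, -0.2]
gripper_width: 0.017
```

>>> drive_tool --moves "0 0 .001 0 0 0;0 0 .002 0 0 0;0 0 .002 0 0 0"

```text
clock: 6.72
position: [0.5306, 0.3417, 0.047]
ee_rot: [0.713, -0.701, -0.0, 0.0]
contact_force: [-0.1, 0.5, -0.8]
gripper_width: 0.0169
```

>>> drive_tool --moves "0 0 .001 0 0 0;0 0 .002 0 0 0;0 0 .002 0 0 0"

```text
clock: 6.97
position: [0.5306, 0.3417, 0.045]
ee_rot: [0.713, -0.701, -0.0, 0.0]
contact_force: [-0.5, 0.7, -1.0]
gripper_width: 0.0171
```

>>> drive_tool --moves "0 0 .0007 0 0 0;0 0 .0015 0 0 0;0 0 .0015 0 0 0"

```text
clock: 7.22
position: [0.5308, 0.3417, 0.0441]
ee_rot: [0.713, -0.701, 0.0, 0.0]
contact_force: [-1.7, -0.9, 1.6]
gripper_width: 0.0172
```

>>> drive_tool --moves "0 0 .0005 0 0 0;0 0 .0005 0 0 0;0 0 .0005 0 0 0"

```text
clock: 7.47
position: [0.5309, 0.3418, 0.044]
ee_rot: [0.713, -0.701, 0.0, -0.0]
contact_force: [-3.2, -1.7, 5.9]
gripper_width: 0.0168
```

>>> drive_tool --moves "0 0 0 0 0 0;0 0 0 0 0 0;0 0 0 0 0 0;0 0 0 0 0 0;0 0 0 0 0 0" --gripper 0.5

```text
clock: 7.88
position: [0.5307, 0.3418, 0.0431]
ee_rot: [0.713, -0.701, -0.0, 0.0]
contact_force: [0.5, -1.0, 0.1]
gripper_width: 0.0426
```

>>> drive_tool --moves "0 0 -.02 0 0 0;0 0 -.05 0 0 0;0 0 -.08 0 0 0;0 0 -.11 0 0 0;0 0 -.11 0 0 0"

```text
clock: 8.3
position: [0.5345, 0.3435, 0.1607]
ee_rot: [0.713, -0.701, 0.002, -0.005]
contact_force: [1.6, 0.5, 1.4]
gripper_width: 0.0429
```

Run:
```python
from h import *
s,im=snap("wrist","w4.png");print(s["clock"],s["position"].tolist(),s["ee_rot"].tolist(),s["gripper_width"])
```

```text
8.3 [0.5344779973084346, 0.34350720389185985, 0.16067858981661218] [0.7130984713784445, -0.7010406609187069, 0.002226724390799395, -0.00525390853328651] 0.04290650670072166
```

View pics/w4.png

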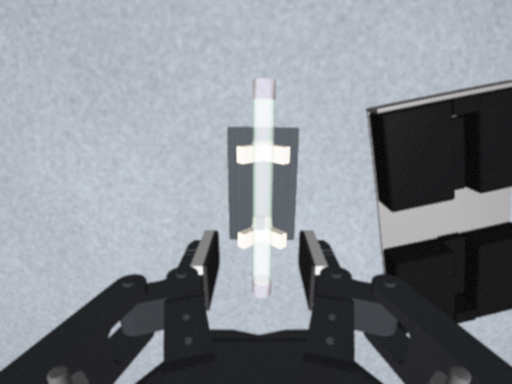

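Run:
```python
from h import *
arm.get_image("wrist");arm.get_image("wrist")
s,im=snap("wrist","w5.png");print(s["clock"],s["position"],s["ee_rot"],np.abs(s["qvel"]).max())
g=im[...,::-1].max(2).astype(int)
for v in(115,195,215):
    r=g[v,225:305];e=np.where(r>150)[0]+225;print(v,e.min(),e.max(),r[20:60].tolist())
print(g[65:95,264].tolist(),g[280:310,262].tolist())
```

```text
8.45 [0.53069246 0.34179651 0.1533705 ] [ 7.13036047e-01 -7.01127339e-01  8.49617816e-05 -2.09513454e-04] 0.028696655910299865
115 225 304 [207, 203, 202, 197, 199, 207, 223, 237, 243, 246, 247, 248, 249, 249, 249, 249, 249, 250, 250, 249, 248, 247, 245, 243, 238, 227, 213, 195, 195, 196, 197, 198, 200, 200, 203, 202, 204, 203, 202, 203]
195 225 304 [106, 105, 106, 110, 117, 149, 187, 214, 224, 227, 229, 232, 234, 233, 234, 233, 233, 232, 232, 231, 227, 226, 220, 202, 176, 137, 113, 106, 107, 108, 107, 108, 109, 111, 112, 107, 107, 107, 107, 106]
215 225 304 [108, 106, 107, 106, 128, 171, 210, 228, 228, 224, 221, 222, 222, 222, 224, 224, 225, 230, 236, 240, 239, 237, 231, 216, 181, 135, 109, 106, 108, 108, 105, 106, 108, 108, 107, 109, 110, 109, 107, 106]
[199, 195, 197, 197, 201, 213, 226, 230, 231, 231, 232, 233, 233, 234, 235, 236, 236, 236, 235, 234, 232, 232, 233, 232, 232, 234, 239, 245, 246, 248] [238, 238, 240, 241, 240, 236, 234, 234, 234, 236, 236, 235, 234, 232, 230, 230, 227, 220, 209, 199, 198, 197, 197, 195, 197, 200, 202, 202, 201, 202]
```

Run:
```python
from h import *
P=cast("wrist",[(260.5,70),(260,298),(260.3,115),(259.7,205)],.047);print(P)
m=(P[0]+P[1])/2;d=P[0]-P[1];L=np.linalg.norm(d);yaw=np.arctan2(d[1],d[0]);print(m,L,yaw)
d/=L;h=m-d*.067;goto([h[0],h[1],.0435],yaw-np.pi/2)
```

```text
[[0.62726458 0.34290976 0.047     ]
 [0.4211946  0.33951308 0.047     ]
 [0.59357153 0.34244395 0.047     ]
 [0.51777436 0.3415562  0.047     ]]
[0.52422959 0.34121142 0.047     ] 0.20609796510459913 0.016481636207772633
goto [1.000e-04 7.260e-02 1.088e-01] [ 0.002 -0.001  0.   ] q6 1.94
```

>>> drive_tool --moves "0 .035 0 0 0 0;0 .0726 .03 0 0 0;0 .0726 .06 0 0 0;0 .0726 .085 0 0 0;0 .0726 .085 0 0 0"

```text
clock: 8.92
position: [0.4523, 0.3382, 0.0613]
ee_rot: [0.713, -0.701, -0.002, 0.006]
contact_force: [-1.3, -1.3, -1.0]
gripper_width: 0.0428
```

>>> drive_tool --moves "0 0 .012 0 0 0;0 0 .024 0 0 0;0 0 .024 0 0 0;0 0 .024 0 0 0"

```text
clock: 9.25
position: [0.4585, 0.3405, 0.0442]
ee_rot: [0.713, -0.701, -0.0, 0.0]
contact_force: [-0.0, 0.6, 0.8]
gripper_width: 0.0425
```

>>> drive_tool --moves "0 0 0 0 0 0;0 0 0 0 0 0;0 0 0 0 0 0;0 0 0 0 0 0;0 0 0 0 0 0" --gripper 0 --squeeze 28

```text
clock: 9.67
position: [0.459, 0.3405, 0.0454]
ee_rot: [0.713, -0.701, 0.001, -0.001]
contact_force: [-0.2, -4.2, 5.4]
gripper_width: 0.0168
```

>>> drive_tool --moves "0 0 -.01 0 0 0;0 0 -.03 0 0 0;0 0 -.06 0 0 0;0 0 -.09 0 0 0;0 0 -.12 0 0 0"

```text
clock: 10.08
position: [0.4576, 0.3408, 0.1658]
ee_rot: [0.713, -0.701, -0.0, 0.0]
contact_force: [0.9, 1.0, -0.6]
gripper_width: 0.0174
```

>>> drive_tool --moves "0 0 -.03 0 0 0;0 0 -.03 0 0 0;0 0 -.03 0 0 0"

```text
clock: 10.33
position: [0.4592, 0.3415, 0.1972]
ee_rot: [0.713, -0.701, 0.001, -0.003]
contact_force: [0.3, -0.5, -2.0]
gripper_width: 0.0169
```

Run:
```python
from h import *
goto([.56,-.25,.22],.068)
```

```text
goto [ 0.5931 -0.0907 -0.024 ] [-0.002  0.006  1.52 ] q6 1.99
```

>>> drive_tool --moves ".03 -.005 -.01 0 0 0;.07 -.01 -.024 0 0 0;.11 -.015 -.024 0 0 0;.148 -.023 -.024 0 0 0;.148 -.023 -.024 0 0 0"

```text
clock: 10.75
position: [0.4841, 0.1875, 0.2171]
ee_rot: [0.711, -0.703, 0.0, 0.002]
contact_force: [0.4, -0.3, -0.8]
gripper_width: 0.017
```

>>> drive_tool --moves ".04 -.006 0 0 0 0;.08 -.012 0 0 0 0;.115 -.018 0 0 0 0;.148 -.023 0 0 0 0;.148 -.023 0 0 0 0"

```text
clock: 11.17
position: [0.5093, 0.0409, 0.217]
ee_rot: [0.711, -0.703, -0.0, 0.001]
contact_force: [-0.8, 0.2, 1.0]
gripper_width: 0.0166
```

>>> drive_tool --moves ".04 -.006 0 0 0 0;.08 -.012 0 0 0 0;.115 -.018 0 0 0 0;.148 -.023 0 0 0 0;.148 -.023 0 0 0 0"

```text
clock: 11.58
position: [0.5349, -0.1066, 0.2171]
ee_rot: [0.711, -0.703, 0.0, 0.001]
contact_force: [-1.1, 0.5, -1.6]
gripper_width: 0.0167
```

>>> drive_tool --moves ".04 -.006 0 0 0 0;.08 -.012 0 0 0 0;.115 -.018 0 0 0 0;.148 -.023 0 0 0 0;.148 -.023 0 0 0 0"

```text
clock: 12.0
position: [0.5602, -0.2542, 0.2168]
ee_rot: [0.712, -0.703, 0.0, 0.001]
contact_force: [-0.6, 0.6, 0.0]
gripper_width: 0.0167
```

>>> drive_tool --moves "0 0 0 0 0 -.1;0 0 0 0 0 -.22;0 0 0 0 0 -.34;0 0 0 0 0 -.46;0 0 0 0 0 -.54"

```text
clock: 12.42
position: [0.5598, -0.2477, 0.2168]
ee_rot: [0.876, -0.483, -0.001, -0.0]
contact_force: [-0.3, 0.1, -1.0]
gripper_width: 0.0166
```

>>> drive_tool --moves "0 0 0 0 0 -.1;0 0 0 0 0 -.22;0 0 0 0 0 -.34;0 0 0 0 0 -.46;0 0 0 0 0 -.54"

```text
clock: 12.83
position: [0.5599, -0.2476, 0.2168]
ee_rot: [0.973, -0.231, -0.001, -0.001]
contact_force: [-0.4, -0.4, -1.2]
gripper_width: 0.0168
```

>>> drive_tool --moves "0 0 0 0 0 -.12;0 0 0 0 0 -.24;0 0 0 0 0 -.36;0 0 0 0 0 -.46;0 0 0 0 0 -.54"

```text
clock: 13.25
position: [0.5599, -0.2476, 0.2168]
ee_rot: [0.999, 0.036, -0.001, -0.001]
contact_force: [0.0, 0.5, -0.5]
gripper_width: 0.017
```

>>> drive_tool --moves "0 0 0 0 0 0;0 0 0 0 0 0"

```text
clock: 13.42
position: [0.56, -0.2483, 0.2172]
ee_rot: [0.999, 0.032, -0.001, -0.001]
contact_force: [-0.0, -0.6, -0.6]
gripper_width: 0.0168
```

Run:
```python
from h import *
s,im=snap("wrist","w6.png");print(s["clock"],s["position"].tolist(),s["ee_rot"].tolist(),s["gripper_width"],s["qpos"][5])
goto([.56,-.27,.1],.068)
```

```text
13.4167 [0.5599626174439678, -0.24826804082443155, 0.21724338266806809] [0.9994822934560043, 0.03215900768956092, -0.0006523536107346654, -0.0007195325669949599] 0.01676099968937104 -0.6754558871525023
goto [-0.0013  0.0215  0.1175] [-0.001  0.001 -0.004] q6 -0.68
```

View pics/w6.png

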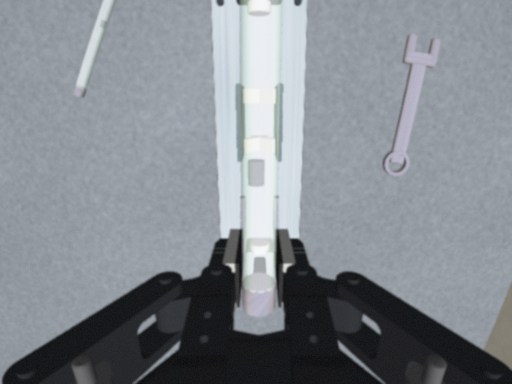

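Run:
```python
from h import *
im=cv2.imread("pics/w6.png");g=im.max(2).astype(int)
for v in(60,120,200):print(v,g[v,205:315].tolist())
print("guardcol",g[75:170,239].tolist());print(g[75:170,280].tolist());print("end",g[295:330,259].tolist())
```

```text
60 [168, 164, 167, 170, 174, 173, 174, 174, 191, 212, 222, 224, 224, 222, 222, 221, 222, 225, 225, 223, 220, 219, 218, 221, 224, 226, 227, 228, 228, 226, 225, 225, 223, 221, 206, 190, 194, 203, 213, 220, 224, 227, 231, 234, 237, 236, 238, 240, 240, 241, 242, 242, 242, 242, 242, 242, 242, 243, 242, 242, 242, 241, 241, 241, 241, 241, 240, 240, 240, 238, 236, 235, 231, 226, 220, 211, 215, 223, 227, 228, 230, 229, 229, 228, 228, 229, 228, 227, 224, 225, 225, 226, 227, 225, 225, 225, 226, 227, 227, 218, 187, 166, 167, 168, 167, 165, 163, 164, 160, 161]
120 [167, 170, 173, 172, 172, 171, 171, 170, 167, 175, 195, 213, 222, 225, 224, 222, 223, 223, 223, 224, 223, 222, 221, 221, 222, 223, 226, 226, 227, 228, 222, 191, 166, 161, 154, 146, 144, 143, 151, 176, 210, 226, 231, 234, 235, 237, 239, 240, 241, 242, 242, 241, 242, 242, 242, 242, 243, 242, 241, 242, 242, 242, 242, 241, 242, 242, 241, 238, 227, 199, 177, 180, 189, 186, 171, 159, 166, 190, 222, 227, 227, 227, 228, 228, 228, 226, 226, 224, 225, 228, 228, 226, 225, 225, 226, 227, 225, 217, 192, 167, 161, 161, 162, 163, 163, 164, 167, 167, 1
[... 1004 characters left out ...]
180, 208, 221, 224, 224, 224, 224, 224, 223]
[216, 214, 218, 216, 218, 218, 215, 206, 186, 169, 167, 169, 172, 169, 169, 165, 167, 166, 167, 162, 159, 158, 161, 162, 163, 161, 163, 164, 163, 161, 161, 162, 163, 164, 163, 160, 160, 163, 163, 164, 159, 159, 160, 159, 161, 159, 162, 160, 161, 159, 158, 157, 158, 156, 158, 154, 155, 150, 154, 154, 156, 156, 155, 154, 153, 157, 157, 160, 162, 162, 162, 161, 160, 160, 161, 160, 162, 161, 158, 158, 161, 161, 161, 163, 163, 169, 188, 218, 228, 230, 231, 230, 230, 229, 229]
end [199, 198, 200, 202, 200, 201, 201, 200, 198, 202, 201, 202, 205, 203, 206, 205, 203, 203, 202, 199, 196, 185, 177, 171, 166, 164, 166, 171, 175, 172, 169, 166, 162, 162, 160]
```

Run:
```python
from h import *
s=dict(position=np.array([.5599626,-.248268,.217243]),ee_rot=np.array([.99948229,.032159,-.00065235,-.00071953]))
c=lambda uv,z:cast("wrist",uv,z,s)[:,:2]
B=[c([(a,v),(b,v)],.012) for v,a,b in((60,213,304.8),(120,214.7,302.8),(200,219,299.5))]
mid=np.array([b.mean(0) for b in B]);print("base mids",mid,"widths",[np.linalg.norm(b[1]-b[0]) for b in B])
d=mid[0]-mid[2];d/=np.linalg.norm(d)
G=c([(236,120),(282,120),(239,83.3),(280,83.3),(239,161),(280,161)],.078);print("guards",G,"w",np.linalg.norm(G[1]-G[0]))
o=(G[2:].mean(0));print("guard centre=origin",o,"edge yaw",np.arctan2(d[1],d[0])-np.pi/2)
T=c([(260,60),(259.5,200),(259.5,317)],.2185);print("tube",T);t=T[0]-T[1];print("tube yaw",np.arctan2(t[1],t[0])-np.pi/2)
print("width",c([(240,60),(280,60)],.2185))
x=lambda p:(p-o)@np.array([d[1],-d[0]])
print("lat of base mids rel guards centre",[x(m) for m in mid],"tube",[x(p) for p in T])
print("y",(T[2]-o)@d)
```

```text
base mids [[ 0.55321875 -0.13089692]
 [ 0.55717349 -0.19459203]
 [ 0.56396064 -0.29005379]] widths [np.float64(0.09888644266365994), np.float64(0.09957602360233629), np.float64(0.09835393965914123)]
guards [[ 0.5363701  -0.19153016]
 [ 0.57807211 -0.1888327 ]
 [ 0.53757389 -0.15951265]
 [ 0.57362382 -0.15718514]
 [ 0.5408498  -0.22928547]
 [ 0.57945157 -0.22677797]] w 0.0417891595939307
guard centre=origin [ 0.55787477 -0.19319031] edge yaw 0.0673902723256139
tube [[ 0.55550503 -0.15590469]
 [ 0.55933419 -0.21771477]
 [ 0.56380365 -0.28591545]]
tube yaw 0.06187133256024935
width [[ 0.54715462 -0.15642593]
 [ 0.56385217 -0.15534786]]
lat of base mids rel guards centre [np.float64(-0.0004506585824664095), np.float64(-0.0007940759493154549), np.float64(-0.0004506585824664097)] tube [np.float64(0.00014642988449048582), np.float64(-0.00019534841593395096), np.float64(-0.00032862114564309456)]
y -0.09291391463420569
```

>>> drive_tool --moves "0 .0235 .03 0 0 -.003;0 .0235 .06 0 0 -.003;0 .0235 .09 0 0 -.003;0 .0235 .11 0 0 -.003;0 .0235 .11 0 0 -.003"

```text
clock: 13.88
position: [0.5584, -0.2706, 0.1024]
ee_rot: [0.999, 0.033, -0.004, -0.003]
contact_force: [-0.7, 0.1, -1.4]
gripper_width: 0.0171
```

>>> drive_tool --moves "0 0 0 0 0 0;0 0 0 0 0 0"

```text
clock: 14.05
position: [0.5625, -0.2736, 0.1098]
ee_rot: [0.999, 0.034, 0.001, 0.001]
contact_force: [-0.6, 0.3, -0.2]
gripper_width: 0.017
```

Run:
```python
from h import *
s,im=snap("wrist","w7.png");p=s["position"];print(s["clock"],p.tolist(),s["ee_rot"].tolist())
o=np.array([.55787,-.19319]);d=np.array([-.0673,.9977]);r=p[:2]-o
print("TCP y",r@d,"x",r@[d[1],-d[0]])
```

```text
14.05 [0.5625408083213717, -0.2735646778558696, 0.1097727426044269] [0.9994151993941882, 0.03418018973740622, 0.0007959675665440817, 0.0005833395433114122]
TCP y -0.08050416149682939 x -0.0007491503574674995
```

View pics/w7.png

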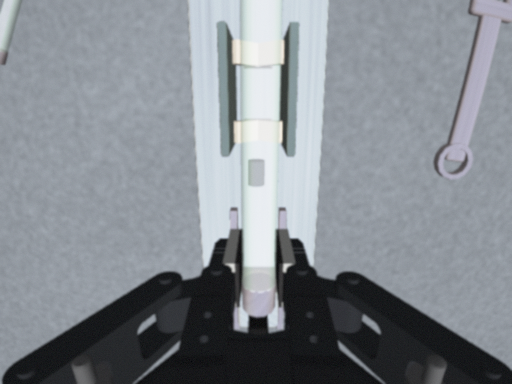

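>>> drive_tool --moves ".0003 -.0015 .02 0 0 0;.0003 -.0015 .04 0 0 0;.0003 -.0015 .05 0 0 0;.0003 -.0015 .055 0 0 0;.0003 -.0015 .055 0 0 0"

```text
clock: 14.52
position: [0.5617, -0.2716, 0.0532]
ee_rot: [0.999, 0.034, -0.0, -0.0]
contact_force: [-1.1, -0.1, 0.1]
gripper_width: 0.0169
```

>>> drive_tool --moves "0 0 .001 0 0 0;0 0 .002 0 0 0;0 0 .003 0 0 0;0 0 .004 0 0 0;0 0 .004 0 0 0"

```text
clock: 14.93
position: [0.562, -0.2719, 0.0496]
ee_rot: [0.999, 0.034, 0.0, 0.0]
contact_force: [-0.5, -0.1, -0.3]
gripper_width: 0.0165
```

>>> drive_tool --moves "0 0 .001 0 0 0;0 0 .002 0 0 0;0 0 .003 0 0 0;0 0 .003 0 0 0"

```text
clock: 15.27
position: [0.5617, -0.2716, 0.046]
ee_rot: [0.999, 0.034, -0.0, -0.0]
contact_force: [0.1, 0.0, -1.0]
gripper_width: 0.0167
```

>>> drive_tool --moves "0 0 .0005 0 0 0;0 0 .001 0 0 0;0 0 .001 0 0 0"

```text
clock: 15.52
position: [0.5618, -0.2717, 0.0453]
ee_rot: [0.999, 0.035, -0.0, -0.0]
contact_force: [-1.6, 0.9, 1.5]
gripper_width: 0.0167
```

>>> drive_tool --moves "0 0 .0005 0 0 0;0 0 .0008 0 0 0;0 0 .0008 0 0 0"

```text
clock: 15.77
position: [0.5619, -0.2718, 0.0447]
ee_rot: [0.999, 0.034, 0.0, 0.0]
contact_force: [-2.4, 0.4, 2.6]
gripper_width: 0.0168
```

>>> drive_tool --moves "0 0 .0003 0 0 0;0 0 .0003 0 0 0;0 0 .0003 0 0 0"

```text
clock: 16.02
position: [0.5619, -0.2718, 0.0444]
ee_rot: [0.999, 0.034, 0.0, 0.0]
contact_force: [-2.7, 0.9, 3.5]
gripper_width: 0.0174
```

>>> drive_tool --moves "0 0 0 0 0 0;0 0 0 0 0 0;0 0 0 0 0 0;0 0 0 0 0 0;0 0 0 0 0 0" --gripper 0.5

```text
clock: 16.43
position: [0.5618, -0.2716, 0.044]
ee_rot: [0.999, 0.035, -0.0, -0.0]
contact_force: [-0.2, 0.4, 0.7]
gripper_width: 0.0427
```

>>> drive_tool --moves "0 0 -.02 0 0 0;0 0 -.05 0 0 0;0 0 -.08 0 0 0;0 0 -.11 0 0 0;0 0 -.14 0 0 0"

```text
clock: 16.85
position: [0.5616, -0.2715, 0.1854]
ee_rot: [0.999, 0.035, -0.0, -0.0]
contact_force: [0.1, -0.2, -0.2]
gripper_width: 0.0428
```

>>> drive_tool --moves "0 .03 0 0 0 0;0 .06 0 0 0 0;0 .06 0 0 0 0;0 .06 0 0 0 0"

```text
clock: 17.18
position: [0.5656, -0.3329, 0.184]
ee_rot: [0.999, 0.033, 0.0, 0.0]
contact_force: [-0.1, 1.3, -0.7]
gripper_width: 0.0425
```

Run:
```python
from h import *
s,im=snap("wrist","w8.png");p=s["position"];print(s["clock"],p.tolist(),s["ee_rot"].tolist(),s["qvel"].max())
snap("top","t8.png");print(s["contact_force"])
```

```text
17.1833 [0.5656329444322986, -0.3329377911642143, 0.18404294095684895] [0.9994414884112022, 0.033417202094297986, 3.3370942891965407e-05, 2.707341834850981e-05] 0.03698744271879918
[-0.14875656  1.28154005 -0.66755183]
```

View pics/w8.png

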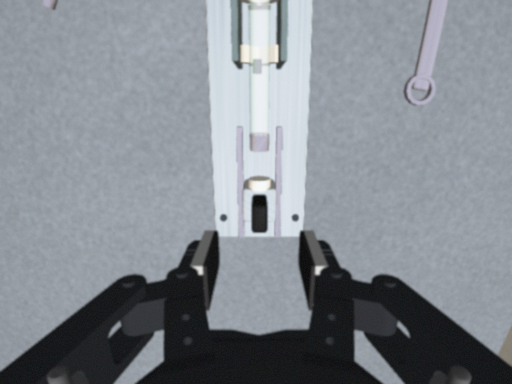

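Run:
```python
from h import *
im=cv2.imread("pics/w8.png");g=im.max(2).astype(int)
s=dict(position=np.array([.565633,-.332938,.184043]),ee_rot=np.array([.99944149,.0334172,3.3e-5,2.7e-5]))
print(g[172:240,260].tolist());print(g[205,244:276].tolist(),g[225,244:276].tolist());print("tube",g[125:165,260].tolist())
o=np.array([.55787,-.19319]);d=np.array([-.0673,.9977]);n=np.array([d[1],-d[0]])
def hy(uv,z):
    P=cast("wrist",uv,z,s)[:,:2]-o;return np.round(np.c_[P@n,P@d],4).tolist()
print("tube end (z .045/.054)",hy([(260,151)],.045),hy([(260,151)],.054))
print("grip top",hy([(252,205),(268,205),(260,194),(260,232)],.088))
print("jaw face",hy([(260,178),(260,189)],.056))
```

```text
[232, 234, 229, 209, 163, 139, 134, 140, 168, 223, 246, 250, 250, 250, 250, 250, 250, 250, 248, 240, 232, 215, 153, 78, 25, 14, 17, 17, 20, 16, 14, 22, 19, 29, 29, 36, 43, 47, 46, 48, 47, 47, 46, 48, 46, 46, 44, 47, 46, 46, 45, 43, 47, 45, 42, 47, 43, 40, 42, 55, 131, 206, 230, 229, 207, 182, 173, 173]
[212, 226, 229, 231, 232, 229, 214, 148, 70, 25, 23, 25, 26, 20, 26, 26, 29, 25, 25, 26, 20, 30, 74, 150, 211, 230, 230, 229, 228, 228, 221, 208] [203, 223, 230, 230, 232, 231, 218, 149, 75, 39, 36, 40, 45, 41, 42, 43, 45, 41, 41, 44, 39, 37, 65, 137, 206, 227, 228, 230, 232, 225, 197, 188]
tube [244, 244, 244, 244, 244, 244, 242, 228, 219, 220, 217, 207, 203, 203, 204, 206, 204, 203, 207, 207, 209, 208, 206, 204, 204, 205, 213, 224, 230, 231, 232, 231, 231, 232, 233, 231, 232, 232, 232, 232]
tube end (z .045/.054) [[0.0005, -0.1104]] [[0.0005, -0.1089]]
grip top [[-0.0063, -0.1481], [0.007, -0.1481], [0.0003, -0.1385], [0.0004, -0.1728]]
jaw face [[0.0005, -0.1336], [0.0005, -0.1442]]
```

Run:
```python
from h import *
s=arm.observe();print(s["position"])
goto([.569,-.3538,.072],.0674)
```

```text
[ 0.5655843  -0.33095687  0.18345769]
goto [0.0019 0.0232 0.1114] [-0.001  0.001  0.001] q6 -0.78
```

>>> drive_tool --moves ".002 .0232 .02 0 0 0;.002 .0232 .045 0 0 0;.002 .0232 .07 0 0 0;.002 .0232 .08 0 0 0;.002 .0232 .08 0 0 0"

```text
clock: 17.7
position: [0.5677, -0.3519, 0.1003]
ee_rot: [0.999, 0.035, -0.003, -0.003]
contact_force: [0.3, 0.6, -0.2]
gripper_width: 0.0427
```

>>> drive_tool --moves "0 0 .01 0 0 0;0 0 .02 0 0 0;0 0 .031 0 0 0;0 0 .031 0 0 0;0 0 .031 0 0 0"

```text
clock: 18.12
position: [0.5692, -0.3542, 0.0725]
ee_rot: [0.999, 0.035, -0.0, -0.0]
contact_force: [0.2, -0.4, -0.1]
gripper_width: 0.043
```

Run:
```python
from h import *
s,im=snap("wrist","w9.png");print(s["position"],s["contact_force"])
snap("top","t9.png")
r=s["position"][:2]-np.array([.55787,-.19319]);print("x",r@[.9977,.0673],"y",r@[-.0673,.9977])
```

```text
[ 0.56922899 -0.35416563  0.07253003] [ 0.19884842 -0.42218301 -0.08017579]
x 0.000499209028206223 y -0.16136984854701916
```

View pics/w9.png

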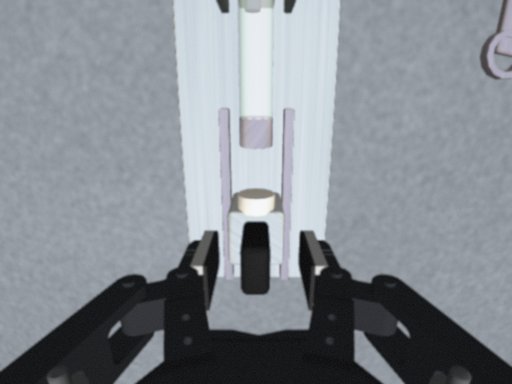

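>>> drive_tool --moves "0 0 0 0 0 0;0 0 0 0 0 0;0 0 0 0 0 0;0 0 0 0 0 0;0 0 0 0 0 0" --gripper 0 --squeeze 40

```text
clock: 18.63
position: [0.5678, -0.3553, 0.0741]
ee_rot: [0.999, 0.034, -0.002, 0.0]
contact_force: [-9.4, -0.1, 6.6]
gripper_width: 0.0133
```

>>> drive_tool --moves "0 -.003 0 0 0 0;0 -.006 0 0 0 0;0 -.009 0 0 0 0;0 -.012 0 0 0 0;0 -.015 0 0 0 0"

```text
clock: 19.05
position: [0.5668, -0.3408, 0.0741]
ee_rot: [0.999, 0.034, -0.002, 0.001]
contact_force: [-9.7, -2.4, 5.5]
gripper_width: 0.0128
```

>>> drive_tool --moves "-.0012 -.003 -.001 0 0 0;-.0012 -.006 -.001 0 0 0;-.0012 -.009 -.001 0 0 0;-.0012 -.012 -.001 0 0 0;-.0012 -.012 -.001 0 0 0"

```text
clock: 19.47
position: [0.5658, -0.3272, 0.0742]
ee_rot: [0.999, 0.035, -0.001, -0.0]
contact_force: [-5.9, 0.3, 1.3]
gripper_width: 0.0134
```

>>> drive_tool --moves "0 -.001 0 0 0 0;0 -.002 0 0 0 0;0 -.003 0 0 0 0;0 -.004 0 0 0 0;0 -.004 0 0 0 0"

```text
clock: 19.88
position: [0.5656, -0.3237, 0.0742]
ee_rot: [0.999, 0.035, -0.001, 0.0]
contact_force: [-5.6, -1.9, 0.4]
gripper_width: 0.0132
```

>>> drive_tool --moves "0 -.0005 0 0 0 0;0 -.001 0 0 0 0;0 -.0015 0 0 0 0;0 -.002 0 0 0 0;0 -.002 0 0 0 0"

```text
clock: 20.3
position: [0.5654, -0.3219, 0.0742]
ee_rot: [0.999, 0.035, -0.001, 0.0]
contact_force: [-4.5, -1.7, 0.2]
gripper_width: 0.0131
```

>>> drive_tool --moves "0 -.0004 0 0 0 0;0 -.0008 0 0 0 0;0 -.0008 0 0 0 0"

```text
clock: 20.55
position: [0.5654, -0.3211, 0.0742]
ee_rot: [0.999, 0.035, -0.001, 0.0]
contact_force: [-5.1, -2.6, -0.1]
gripper_width: 0.0131
```

>>> drive_tool --moves "0 -.0004 0 0 0 0;0 -.0008 0 0 0 0;0 -.0008 0 0 0 0"

```text
clock: 20.8
position: [0.5653, -0.3203, 0.0742]
ee_rot: [0.999, 0.035, -0.001, 0.0]
contact_force: [-5.3, -2.8, 0.1]
gripper_width: 0.0132
```

>>> drive_tool --moves "0 -.0003 0 0 0 0;0 -.0006 0 0 0 0;0 -.0006 0 0 0 0"

```text
clock: 21.05
position: [0.5653, -0.3197, 0.0742]
ee_rot: [0.999, 0.035, -0.001, 0.0]
contact_force: [-5.1, -3.4, -0.0]
gripper_width: 0.0131
```

>>> drive_tool --moves "0 -.0003 0 0 0 0;0 -.0006 0 0 0 0;0 -.0006 0 0 0 0"

```text
clock: 21.3
position: [0.5653, -0.3191, 0.0742]
ee_rot: [0.999, 0.035, -0.001, 0.0]
contact_force: [-4.6, -2.1, 0.5]
gripper_width: 0.013
```

>>> drive_tool --moves "0 -.0003 0 0 0 0;0 -.0006 0 0 0 0;0 -.0006 0 0 0 0"

```text
clock: 21.55
position: [0.5652, -0.3189, 0.0742]
ee_rot: [0.999, 0.035, -0.001, 0.0]
contact_force: [-5.2, -3.9, -0.7]
gripper_width: 0.0132
```

>>> drive_tool --moves "0 -.0003 0 0 0 0;0 -.0005 0 0 0 0;0 -.0005 0 0 0 0"

```text
clock: 21.8
position: [0.5652, -0.3187, 0.0742]
ee_rot: [0.999, 0.034, -0.001, 0.001]
contact_force: [-4.5, -4.8, -1.5]
gripper_width: 0.0132
```

>>> drive_tool --moves "0 -.0003 0 0 0 0;0 -.0006 0 0 0 0;0 -.0006 0 0 0 0"

```text
clock: 22.05
position: [0.5652, -0.3185, 0.0742]
ee_rot: [0.999, 0.034, -0.0, 0.001]
contact_force: [-5.1, -6.1, -1.5]
gripper_width: 0.0128
```

>>> drive_tool --moves "0 -.0004 0 0 0 0;0 -.0008 0 0 0 0;0 -.0008 0 0 0 0"

```text
clock: 22.3
position: [0.5652, -0.3182, 0.0743]
ee_rot: [0.999, 0.034, -0.0, 0.001]
contact_force: [-5.3, -7.8, -2.8]
gripper_width: 0.0132
```

>>> drive_tool --moves "0 -.0003 0 0 0 0;0 -.0005 0 0 0 0;0 -.0005 0 0 0 0"

```text
clock: 22.55
position: [0.5652, -0.3181, 0.0742]
ee_rot: [0.999, 0.034, -0.0, 0.002]
contact_force: [-4.0, -8.9, -2.4]
gripper_width: 0.0133
```

>>> drive_tool --moves "0 -.0004 0 0 0 0;0 -.0004 0 0 0 0;0 -.0004 0 0 0 0;0 -.0004 0 0 0 0;0 -.0004 0 0 0 0"

```text
clock: 22.97
position: [0.5652, -0.3179, 0.0742]
ee_rot: [0.999, 0.034, -0.0, 0.002]
contact_force: [-3.6, -9.7, -3.8]
gripper_width: 0.0132
```

>>> drive_tool --moves "0 .0005 0 0 0 0;0 .001 0 0 0 0;0 .001 0 0 0 0"

```text
clock: 23.22
position: [0.5652, -0.3181, 0.0742]
ee_rot: [0.999, 0.034, -0.0, 0.001]
contact_force: [-5.3, -6.7, -2.2]
gripper_width: 0.0133
```

Pressed at about 7.5–8 N and held. Next I release, rise and check.

>>> drive_tool --moves "0 0 0 0 0 0;0 0 0 0 0 0;0 0 0 0 0 0;0 0 0 0 0 0;0 0 0 0 0 0" --gripper 0.5

```text
clock: 23.63
position: [0.5661, -0.3162, 0.0744]
ee_rot: [0.999, 0.035, 0.0, -0.0]
contact_force: [0.2, 0.3, 0.5]
gripper_width: 0.0425
```

>>> drive_tool --moves "0 0 -.02 0 0 0;0 0 -.04 0 0 0;0 0 -.07 0 0 0;0 0 -.1 0 0 0;0 0 -.1 0 0 0"

```text
clock: 24.05
position: [0.569, -0.3187, 0.1818]
ee_rot: [0.999, 0.035, 0.004, 0.004]
contact_force: [1.7, -1.0, 1.2]
gripper_width: 0.0428
```

>>> drive_tool --moves "0 0 0 0 0 0;0 0 0 0 0 0;0 0 0 0 0 0"

```text
clock: 24.3
position: [0.565, -0.3158, 0.1726]
ee_rot: [0.999, 0.035, -0.001, -0.001]
contact_force: [-0.3, 0.4, 0.7]
gripper_width: 0.0425
```

Run:
```python
from h import *
s,im=snap("wrist","w10.png");p=s["position"];print(s["clock"],p.tolist(),s["contact_force"])
cv2.imwrite("pics/w10c.png",cv2.resize(im[0:260,170:350,::-1],None,fx=2.3,fy=2.3,interpolation=cv2.INTER_CUBIC))
g=im.max(2).astype(int);print(g[60:230,260].tolist())
```

```text
24.3 [0.5650251411722611, -0.3158197488404302, 0.1726189080508346] [-0.26849349  0.35649097  0.68686915]
[242, 242, 242, 243, 243, 242, 234, 220, 204, 199, 199, 197, 198, 201, 199, 199, 200, 197, 199, 199, 199, 203, 211, 221, 234, 242, 244, 243, 244, 243, 243, 243, 243, 244, 243, 243, 243, 243, 243, 243, 244, 243, 244, 243, 243, 244, 243, 243, 243, 243, 244, 243, 243, 244, 243, 244, 243, 244, 244, 243, 243, 244, 243, 243, 243, 243, 243, 243, 244, 244, 244, 243, 243, 243, 243, 243, 243, 244, 244, 244, 243, 241, 230, 216, 214, 220, 215, 205, 203, 201, 203, 204, 204, 205, 205, 207, 207, 207, 206, 204, 201, 200, 189, 197, 235, 249, 250, 249, 249, 249, 249, 249, 249, 248, 243, 234, 225, 188, 125, 57, 17, 17, 20, 22, 13, 18, 18, 27, 25, 33, 39, 48, 49, 52, 49, 51, 51, 52, 50, 49, 50, 49, 47, 47, 47, 46, 44, 43, 45, 47, 43, 44, 45, 44, 41, 42, 66, 138, 206, 231, 234, 233, 232, 233, 233, 234, 233, 232, 232, 233]
```

View pics/w10c.png

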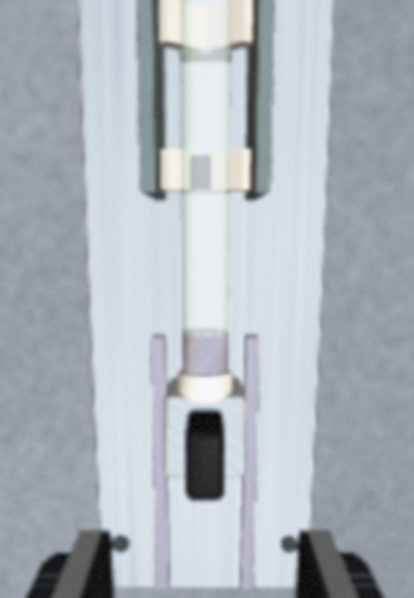

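The tube end sits on the jaw pad at about crop (207,375) with no gap. The tube is centred in the Vs and the gripper is clear, so I'm handing in.

Run:
```python
from h import *
s=dict(position=np.array([.565025,-.31582,.172619]),ee_rot=np.array([.9994,.0346,-.0005,-.0005]))
P=cast("wrist",[(260,163)],.054)[:,:2] if 0 else cast("wrist",[(260,163)],.054,s)[:,:2]
print("tube/jaw joint holder y",(P-[.55787,-.19319])@[-.0673,.9977]);print(arm.observe()["clock"]);print(arm.close_job())
```

```text
tube/jaw joint holder y [-0.10020255]
24.35
the job is handed in; nothing more can be done
None
```

I moved the glass tube from its case to the bench rest and let go, then took it again near one end, laid it in the holder and let go. I then slid the jaw up by its grip until the tube pressed the sprung seat. The job is handed in at 24 s on the robot's clock; no verdict was reported.

- **Seat force:** the wrist reading along the track peaked at 9.7 N. Less roughly 2 N of drag, that is about 7.5–8 N on the seat, held for about 0.4 s. I then eased off slightly and released the jaw.
- **Final position:** the tube and jaw meet 100.2 mm from the holder's origin on the jaw side, which puts the tube's middle at about 0 mm. The last picture shows no gap at the jaw end and the tube lying in the Vs. The seat end was out of view, so there I rely on the force felt and on that position.
- **Clearance:** after letting go, the gripper rose about 100 mm and the force reading fell to noise level.
- **Disagreements:** while I gripped the jaw there was a sideways force of up to about 10 N, because the grip was about 1.4 mm off centre. I eased this to about 5 N before the tube touched the seat. Image measurements of the tube's length on the rest read about 3% long.
- **Bystanders:** the path stayed clear of the wrench, canister and jar. I did not measure their positions again at the end.

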